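# Zero a tilt-sensor tester, then press its spring plate to the dial mark

### The arm

A 6-joint arm with a two-finger parallel gripper is mounted at the origin on a cart in front of the work surface, level with it; the furniture and walls round the work are solid. World frame = base frame: x ahead of the robot, y to its left, z up, the work surface at z = 0. Lengths are in m, angles in rad, forces in N, time in s.
With the tool pointing down it reaches from about 0.375 to 0.9 m from the base axis. Payload 3.1 kg.
Tool frame: the origin (TCP) lies where the fingers leave the gripper's body, on its centre line; the fingertips stand 70 mm ahead of it and the grasp point (between the pads) lies 51 mm ahead of it (manip.tcp_to_grasp is the distance from the TCP to the grasp point, in m); z points along the fingers, y is the line along which they close (so a half turn about z gives the same grasp; the last joint's range is limited). The gripper opens to 87 mm and grips with 3 to 60 N. Pads are 19 mm wide; open, the fingers measure 117 mm over their backs; the gripper's body (75 mm by 190 mm) begins 51 mm behind the grasp point.
Start: joints at [0.986, 0.527, 1.433, -0, 1.181, -0.178], TCP at [0.247, 0.574, 0.292] pointing down, gripper open.
Joint ranges: [-3.08, 3.08], [-0.75, 2.2], [0.22, 2.44], [-1.43, 4.57], [0, 2.65], [-2.85, 2.85]. Speed limits (rad/s): [2.79, 2.79, 3.14, 3.14, 3.14, 3.14].

### API

Orientations are given as a rotation vector (axis times angle).
In Python, from cell import manip, get_image gives the robot as it stands.
- The arm moves only by the tool send_rows, never from a script. Its argument "motion" is a list of rows, each a list of 7 numbers: the shift along the tool's x, y, z as a fraction of full scale, then the turn, a rotation vector about the tool's x, y, z as a fraction of full scale, then the closure, from 0 (fully open) to 1 (shut). A call has 1 to 12 rows; each row is the pose to reach, as a shift and turn from the pose commanded when the call began, along the tool's axes at that moment, turning the shorter way round; what a row does not reach only later rows make up. Full scale, the value 1, is 0.5 m for a shift and 180 degrees for a turn. A row lasts 1/8 s, in which the tool goes at most 62.5 mm and 10.7 degrees, less where a joint would pass 70% of its speed; a pose out of reach is approached as far as the arm can. A call with a number of a shift or a turn outside -1 to 1 is refused whole. A call with a gripper value outside its range is refused whole. The fingers move at their own pace and stop on an object; "grip_force" is the grip in N (left out, the last holds). Time passes only in rows, so rows that repeat a pose let the fingers close. It gives the time, the measured TCP pose, the force, the opening and the grip force at its end, in the units of the state.
- manip.observe(): the state, without advancing time (a new reading comes with each control period).
- get_image(name): name is "scene" or "top" or "wrist"; returns a dict with "image" (480x640x3 uint8, blue, green, red), "fx", "fy", "cx", "cy" (pixels), "R" (3x3) and "t" (3): a world point X has camera coordinates R X + t; the wrist camera has in their place "hand_eye" (4x4, takes a point from camera to tool coordinates, whose origin is the TCP and whose axes are the flange's). Camera axes: x right, y down, z forward; pixel columns grow to the right and rows downward; lengths in m; the calibration is good to about 2 mm. A picture is of the moment at which its call begins: read the wrist's pose just before it. There is no depth.
- manip.sign_off(): hands the job in; it is judged then, once.
The state is a dict: "t": time; "joint_positions": joint angles; "joint_vel": joint speeds; "tau": joint torques, N m; "tool_pos": TCP position; "tool_rot": TCP orientation; "ft_force": force on the tool from outside, world axes, zero at the start; "moment": the same for the moment, N m; "width": opening from 0.0 (shut) to 1.0 (fully open); "finger_force": force on a finger pad.
Only numpy, scipy, OpenCV 4.12 (cv2) and the standard library are available. Lean on these libraries where they do the work, as an engineer would, in place of code of your own. Each camera call takes 0.05 s, during which the arm holds its last target. There are 200 camera calls.

### The job

Check the tilt-sensor board on the spring-backed tilt mount: with the plate at rest press the mount's round zero key fully down and let it up, then press the plate's near corner down by its rubber pad until the dial pointer stands on the mark clipped to the dial's rim, not clearly past it, and keep it there for a good second. Then ease the corner back up under the fingertip until the plate is level again, never letting it snap back, and take the hand away. Only touch and press: do not touch the board in the nest, and leave it and the loose things round the mount where they are.

Things in the scene. Friction and masses are not known exactly. Their poses are not given: they have to be found in the camera images.
- test_mount: fixed tilt mount: black base 190 x 290 mm (its x by y), top 16 mm over the bench. Origin: centre of its underside; x points away from the robot, y left, within 0.3 rad. Right half: bare aluminium plate 100 x 100 x 8 mm set cornerwise, one corner towards -x (near corner), on a shaft along y under its middle. Left half: round raked dial (up to 112 mm high) and a low grey console before it
- tilt_plate (a joint): plate tilt, rad: 0 level on its rear stop, grows as the near corner goes down, end stop 0.32. Springs return it to 0: about 2 N on the pad starts it, 8 N at 0.24 rad. Let go, it snaps back at over 10 rad/s, which is forbidden; it must come up slower than 2 rad/s, so raise the fingertip well under 0.1 m/s with the pad following it
- press_pad (a point): centre of the top of the black rubber pad (18 mm across, 4 mm high) by the plate's near corner; at rest 72 mm over the bench, at x -56, y -50 mm in the mount's frame. It is 56 mm in front of the shaft (x 0, 52 mm over the bench), so a tilt of q rad lowers it by about 56 mm x q (5.6 mm at 0.10, 13 mm at 0.23)
- pointer (a joint): angle of the dial's long black pointer, rad, clockwise as seen on the dial; 0 with the plate level, and always 6 times the plate's tilt (geared to the shaft)
- limit_mark (a joint): place of the mark on the dial, measured like the pointer's angle: the pointer is on it when joint pointer equals this, so when the tilt is a sixth of it. Between 0.6 and 1.4 rad at the start, then fixed. The mark is a dark steel clip on the dial's rim with a triangular tongue pointing inward
- pointer_tip (a point): tip of the dial pointer, 42 mm from the dial's centre, which is at x 12, y 92, z 78 mm in the mount's frame. Pointer and mark lie just over the white face of the 104 mm dial; the face looks up and towards the mount's -x (its normal leans 0.56 rad from vertical). At rest the pointer points up and left, 0.96 rad from the face's top
- mark_tip (a point): point on the mark that the pointer tip must meet, also 42 mm from the dial's centre; its y axis runs along the scale against the pointer's motion. On the mark means the two points within 8 mm: 0.032 rad of tilt or about 1.8 mm of pad travel either way
- zero_key (a joint): travel of the round zero key, m: 0 up, 0.005 fully down; a spring takes 4 N to push it fully down and brings it up again
- zero_key_top (a point): centre of the top of the zero key (white, 20 mm across, in a black collar), at x -66, y 62 mm in the mount's frame, 57 mm over the bench when up; pressed straight down
- nest (a point): centre of the floor of the nest on the plate in which the board lies, 60 mm behind the rubber pad, moving with the plate
- board: the board under test, a small loose circuit module 20 x 30 x 13 mm, 20 g, lying with 1.5 mm of play in the shallow black nest on the plate, where it must stay; origin: centre of its underside
- spare_usb: spare circuit module, 18 x 28 x 13 mm, loose in a flat black tray right of the mount; leave alone
- spare_reg: longer spare circuit module, 20 x 40 x 13 mm, loose in the same tray; leave alone
- battery: loose 9 V block battery, 52 x 27 x 18 mm, lying on the bench close to the mount's right side; leave alone
- supply_unit: fixed grey supply unit with two hoses, a box 62 x 140 x 75 mm standing at the bench edge in front of the mount; no part of the job, pass over it. Origin: centre of its underside
- driver: loose thin screwdriver, 110 mm long and 18 mm high, lying on the bench in front of the mount to the left; leave alone

How it is judged:
On the way, in this order (a step that is already met when the one before it is completed fails the run):
1. the zero key is pressed fully down (over 3.5 of its 5 mm) with the plate level (value of joint zero_key above 0.0035 m and value of joint tilt_plate below 0.03 rad), for 0.1 s.
2. with the key up again, the pointer stands on the mark (tips within 8 mm) for 0.8 s (distance between pointer_tip and mark_tip below 0.008 m and value of joint zero_key below 0.0015 m), for 0.8 s.
At the end, for the whole second after the job is handed in: the plate is back level (tilt under 0.02 rad), the zero key is up, the board lies at rest in its nest (within 6 mm of its place) and the loose things are within 20 mm of where they began (value of joint tilt_plate below 0.02 rad and value of joint zero_key below 0.001 m and distance between board and nest below 0.006 m and linear speed of board below 0.02 m/s and distance of each of spare_usb, spare_reg, battery, driver from where it was at the start of the episode below 0.02 m); the robot touches nothing.
It fails at once if the pointer runs clearly past the mark (by over 15 mm along the scale, about 0.06 rad of tilt) (y of pointer_tip in the frame of mark_tip below -0.015 m).
It fails at once if the plate snaps back instead of being eased up (faster than 2 rad/s) (velocity of joint tilt_plate below -2 rad/s).
It fails at once if the board is lifted or shaken out of its nest (distance between board and nest above 0.008 m).
It fails at once if the fingers press on the board (contact force between the fingers and board above 0.5 N).
It fails at once if a loose thing round the mount is pushed or lifted away (over 20 mm) (distance of any of spare_usb, spare_reg, battery, driver from where it was at the start of the episode above 0.02 m).
It also fails if it takes over 48 s, if anything falls off the work surface, if the arm or the gripper's body presses on something with over 40 N, if the wrist force passes 120 N, or if a joint passes its speed limit or range.

## Working session

There is one attempt and no reset: what is moved stays moved. The work goes in short steps, Python scripts to look and compute and a tool call to move; the robot and the scene stay as the last step left them, time stands still between calls to the robot, and variables do not carry over. Pictures are saved under pics/ and viewed, at most 10 in all, crops included, and the job is handed in when it is done.

Besides the shell and the picture viewer there is one more tool, called after "Emit:" in YAML: its name, and indented under it one key for each argument. send_rows: Moves the arm, as the interface text tells. Its arguments: {"type":"object","properties":{"motion":{"type":"array"},"grip_force":{"type":"number"}},"required":["motion"]}

```bash
mkdir -p pics; ls; python3 - <<'E'
from cell import manip, get_image
import cv2,pickle
o=manip.observe(); print({k:o[k] for k in('t','tool_pos','tool_rot','width','ft_force')})
d={}
for n in('scene','top'):
    d[n]=get_image(n); cv2.imwrite(f'pics/{n}0.png',d[n]['image'])
    print(n,d[n]['fx'],d[n]['cx'],d[n]['R'],d[n]['t'])
pickle.dump(d,open('cams.pkl','wb'))
E
```

```text
pics
{'t': 0.0, 'tool_pos': array([0.24695633, 0.57351412, 0.29127978]), 'tool_rot': array([-0.63444107, -3.07606425,  0.00312629]), 'width': 0.9996376305065938, 'ft_force': array([ 0.0058776 , -0.76524894, -0.34213481])}
scene 490.7823529245096 315.1355319458125 [[-0.71620556 -0.69787085  0.00508528]
 [-0.29438674  0.29549829 -0.90885489]
 [ 0.63276065 -0.65242396 -0.41708145]] [0.27321339 0.27758416 0.56202845]
top 534.547248627036 314.80006730201785 [[-0.01971822 -0.9994639   0.02613613]
 [-0.99872635  0.01847591 -0.04695026]
 [ 0.0464422  -0.02702862 -0.99855524]] [-0.13604494  0.52335419  1.28405331]
```

View pics/scene0.png

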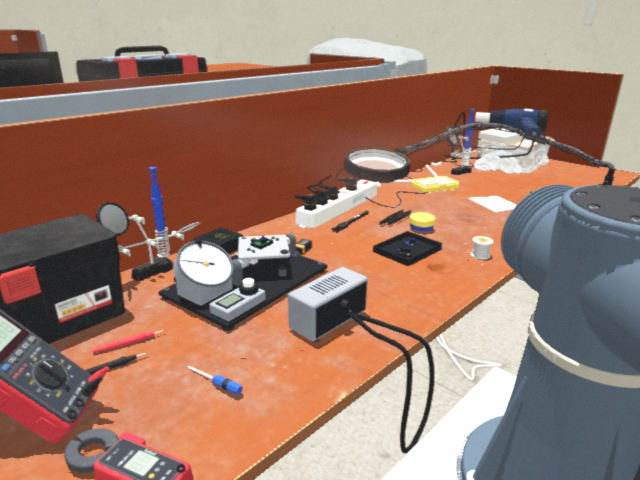

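View pics/top0.png

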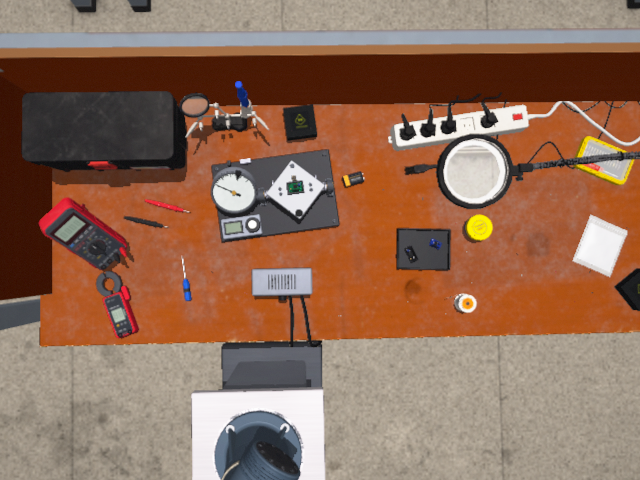

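The top view shows the mount at about (276,196), with the dial at (236,191), the key at about (252,225) and the near plate corner at about (297,221). I'll enlarge that area to read the positions.

```bash
python3 - <<'E'
import cv2,pickle,numpy as np
d=pickle.load(open('cams.pkl','rb'))
a=cv2.resize(d['top']['image'][145:245,205:345],None,fx=5.6,fy=5.6,interpolation=cv2.INTER_CUBIC)
cv2.imwrite('pics/topc.png',a)
E
```

```text
(no output)
```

View pics/topc.png

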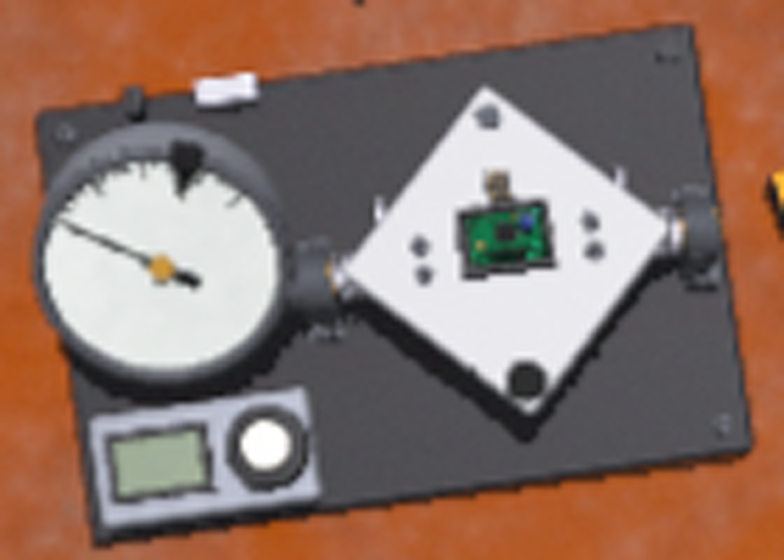

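The crop shows the pad at (525,380), the key at (265,444), the hub at (161,268), the pointer tip at (62,220) and the mark tip at (184,192). The base corners are at (36,110), (692,25), (750,455) and (97,545). Next I'll fit the mount pose and the mark angle.

```bash
cat > h.py <<'E'
import cv2,pickle,numpy as np
from scipy.optimize import least_squares
d=pickle.load(open('cams.pkl','rb'))
def proj(c,X):
    p=np.atleast_2d(X)@c['R'].T+c['t']
    return np.c_[c['fx']*p[:,0]/p[:,2]+c['cx'],c['fy']*p[:,1]/p[:,2]+c['cy']]
def W(q,P):
    c,s=np.cos(q[2]),np.sin(q[2]); P=np.atleast_2d(P)
    return np.c_[q[0]+c*P[:,0]-s*P[:,1],q[1]+s*P[:,0]+c*P[:,1],P[:,2]]
C=np.array([.012,.092,.078]); l=.56
def dial(a,r=.042):
    a-=.96; return C+r*(np.cos(a)*np.array([np.cos(l),0,np.sin(l)])-np.sin(a)*np.array([0,1,0]))
E
python3 - <<'E'
from h import *
P=np.array([[-.056,-.05,.072],[-.066,.062,.057],C,[.095,.145,.016],[.095,-.145,.016],[-.095,-.145,.016],[-.095,.145,.016],dial(0)])
uv=np.array([[525,380],[265,444],[161,268],[36,110],[692,25],[750,455],[97,545],[62,220]])/5.6+[205,145]-.41
mk=np.array([184,192])/5.6+[205,145]-.41
c=d['top']
f=lambda q:(proj(c,W(q,P))-uv).ravel()
r=least_squares(f,[.6,0,0],loss='soft_l1'); q=r.x
print(q);print(f(q).reshape(-1,2).round(2))
print('pad',W(q,P[0]),'key',W(q,P[1]))
m=least_squares(lambda a:(proj(c,W(q,dial(a[0])))-mk).ravel(),[1.]);print('mark',m.x,m.fun)
s=d['scene'];print('scene pred pad,key,hub,tip,mark',proj(s,W(q,np.vstack([P[:3],dial(0),dial(m.x[0])]))).round(1))
a=s['image'][215:335,150:330];cv2.imwrite('pics/scenec.png',cv2.resize(a,None,fx=4.4,fy=4.4,interpolation=cv2.INTER_CUBIC))
np.save('q.npy',q)
E
```

```text
[ 0.62402838 -0.0510495   0.11814817]
[[-0.    0.42]
 [-0.34  0.23]
 [ 0.01 -0.63]
 [-0.64  0.14]
 [ 0.38 -0.3 ]
 [ 0.85 -0.27]
 [-1.38 -0.07]
 [ 0.83  0.41]]
pad [[ 0.57431245 -0.10730185  0.072     ]] key [[0.55118034 0.00273862 0.057     ]]
mark [1.40861914] [ 0.91551919 -3.18012516]
scene pred pad,key,hub,tip,mark [[283.2 250.4]
 [246.9 280.3]
 [204.1 263.8]
 [181.  261.1]
 [199.2 246. ]]
```

View pics/scenec.png

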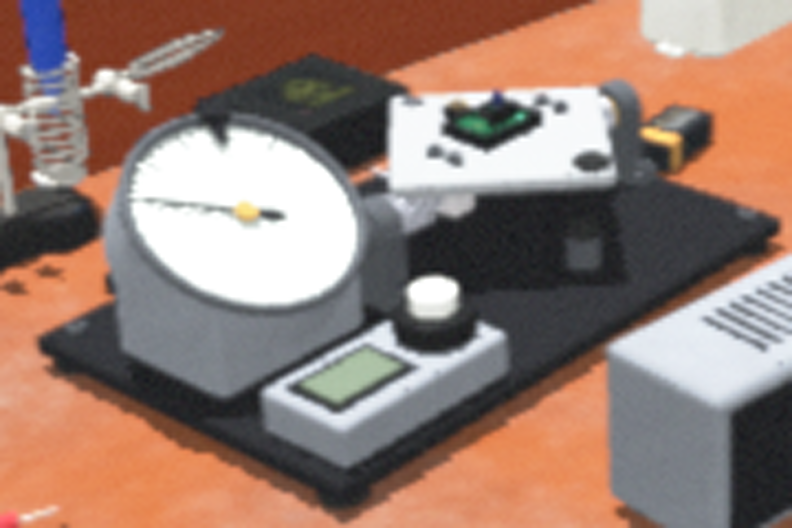

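In the enlarged scene view the hub is at (247,212), the pointer tip at (133,202), the mark tongue tip at (222,145) and the key top at (434,284). The pad is at (591,160). I'll refine the mark angle from both views with the radius left free.

```bash
python3 - <<'E'
from h import *
q=np.load('q.npy')
T=lambda x:np.array(x)/5.6+[205,145]-.41
S=lambda x:np.array(x)/4.4+[150,215]-.39
t=d['top'];s=d['scene']
# per-view 2D image offset (calib), mark angle, radius
def fit(views):
    def f(p):
        o=[]
        for i,(c,hub,tip,mk) in enumerate(views):
            off=p[2+2*i:4+2*i]
            pts=W(q,np.vstack([C,dial(0),dial(p[0],p[1])]))
            o.append(proj(c,pts)+off-np.array([hub,tip,mk]))
        return np.ravel(o)
    r=least_squares(f,[1.3,.04]+[0]*2*len(views));print(r.x.round(3));print(r.fun.reshape(-1,2).round(2))
vt=(t,T([161,268]),T([62,220]),T([184,192])); vs=(s,S([247,212]),S([133,202]),S([222,145]))
fit([vt]);fit([vs]);fit([vt,vs])
print('scene pad,key obs',S([591,160]),S([434,284]))
E
```

```text
[ 1.437  0.034 -0.42   0.11 ]
[[-0.41 -0.52]
 [ 0.41  0.52]
 [ 0.    0.  ]]
[ 1.407  0.036  0.285 -0.764]
[[-1.41  0.22]
 [ 1.41 -0.22]
 [ 0.    0.  ]]
[ 1.416  0.035 -0.361  0.279  0.197 -0.88 ]
[[-0.35 -0.35]
 [ 0.47  0.69]
 [-0.12 -0.34]
 [-1.5   0.1 ]
 [ 1.32 -0.34]
 [ 0.18  0.23]]
scene pad,key obs [283.92818182 250.97363636] [248.24636364 279.15545455]
```

```bash
cat >> h.py <<'E'
from cell import manip,get_image
from scipy.spatial.transform import Rotation as Ro
q=np.load('q.npy') 
def obs():
    o=manip.observe(); return o,np.array(o['tool_pos']),Ro.from_rotvec(o['tool_rot'])
def R0(tilt=0,yaw=q[2]):
    c,s=np.cos(yaw),np.sin(yaw)
    return Ro.from_rotvec([s*tilt,-c*tilt,0])*Ro.from_matrix(np.array([[-c,-s,0],[-s,c,0],[0,0,-1]]))
def row(pos,R):
    o,p,r=obs()
    return (r.inv().apply(pos-p)/.5).round(4),((r.inv()*R).as_rotvec()/np.pi).round(4)
E
python3 - <<'E'
from h import *
print(R0(.23).as_matrix()[:,2])
k=W(q,[-.066,.062,.057])[0]; print(row(k+[0,0,.07+.10],R0()))
E
```

```text
[ 0.22638821  0.02687251 -0.9736664 ]
(array([-1.0105, -0.8075,  0.13  ]), array([-0.0006, -0.0003, -0.1671]))
```

Emit:
send_rows:
  motion:
    - [-0.8,-0.64,0.05,0,0,-0.167,1]
    - [-0.8,-0.64,0.05,0,0,-0.167,1]
    - [-0.8,-0.64,0.05,0,0,-0.167,1]
    - [-0.8,-0.64,0.05,0,0,-0.167,1]
    - [-0.8,-0.64,0.05,0,0,-0.167,1]
    - [-0.8,-0.64,0.05,0,0,-0.167,1]
    - [-0.8,-0.64,0.05,0,0,-0.167,1]
    - [-0.8,-0.64,0.05,0,0,-0.167,1]
    - [-0.8,-0.64,0.05,0,0,-0.167,1]
    - [-0.8,-0.64,0.05,0,0,-0.167,1]
  grip_force: 20

```text
t: 1.35
tool_pos: [0.4881, 0.1211, 0.2669]
tool_rot: [0.181, -3.135, -0.001]
ft_force: [-0.1, 0.9, 0.2]
width: 0.014
finger_force: 0.0
```

```bash
python3 - <<'E'
from h import *
k=W(q,[-.066,.062,.057])[0]; print(obs()[:2]);print(row(k+[0,0,.07+.08],R0()))
E
```

```text
({'t': 1.35, 'joint_positions': array([ 2.03874053e-02,  4.00289188e-01,  1.76174783e+00,  5.56452443e-04,
        9.80615156e-01, -1.66582263e+00]), 'joint_vel': array([ 0.05118216, -0.01250988,  0.02395475,  0.01535182,  0.00756415,
        0.00867668]), 'tau': array([-1.33090027e+00, -3.44671226e+01, -1.49396986e+01, -1.64655671e-01,
       -1.89612899e-02, -6.35124324e-02]), 'tool_pos': array([0.48812827, 0.12108514, 0.26689402]), 'tool_rot': array([ 1.80644901e-01, -3.13535135e+00, -7.87287074e-04]), 'ft_force': array([-0.09440559,  0.89713515,  0.24538896]), 'moment': array([0.0507277 , 0.07432388, 0.00903429]), 'finger_force': 0.0, 'width': 0.01392529394768}, array([0.48812827, 0.12108514, 0.26689402]))
(array([-0.0982, -0.2497,  0.1195]), array([ 0.0002, -0.0003, -0.001 ]))
```

Emit:
send_rows:
  motion:
    - [-0.098,-0.25,0.12,0,0,-0.001,1]
    - [-0.098,-0.25,0.12,0,0,-0.001,1]
    - [-0.098,-0.25,0.12,0,0,-0.001,1]
    - [-0.098,-0.25,0.12,0,0,-0.001,1]

```text
t: 1.85
tool_pos: [0.5508, 0.0043, 0.2065]
tool_rot: [0.189, -3.134, -0.002]
ft_force: [-0.6, -0.3, 0.4]
width: 0.006
finger_force: 0.0
```

```bash
python3 - <<'E'
from h import *
o,p,r=obs(); w=get_image('wrist'); im=w['image']
H=np.linalg.inv(np.array(w['hand_eye']))
def pw(X):
    c=H[:3,:3]@r.inv().apply(X-p)+H[:3,3]; return [round(w['fx']*c[0]/c[2]+w['cx'],1),round(w['fy']*c[1]/c[2]+w['cy'],1)]
m=lambda P:W(q,P)[0]
for n,P in dict(key=[-.066,.062,.057],pad=[-.056,-.05,.072],hub=C,tip=dial(0),mark=dial(1.4,.042),mark35=dial(1.4,.035)).items(): print(n,pw(m(P)))
print(o['t'],o['ft_force'],'hand_eye',np.round(w['hand_eye'],3).tolist()); cv2.imwrite('pics/w1.png',im)
k=W(q,[-.066,.062,.057])[0]; print(row(k+[0,0,.07],R0()))
E
```

```text
key [np.float64(325.7), np.float64(246.4)]
pad [np.float64(172.3), np.float64(265.6)]
hub [np.float64(364.3), np.float64(351.0)]
tip [np.float64(410.9), np.float64(384.8)]
mark [np.float64(341.7), np.float64(405.0)]
mark35 [np.float64(345.6), np.float64(395.7)]
1.85 [-0.61389335 -0.25820661  0.35798731] hand_eye [[-0.0, -0.957, -0.29, 0.08], [1.0, 0.0, -0.001, -0.001], [0.001, -0.29, 0.957, -0.093], [0.0, 0.0, 0.0, 1.0]]
(array([-0.0014, -0.0052,  0.1602]), array([ 0.0005, -0.0006,  0.0011]))
```

View pics/w1.png

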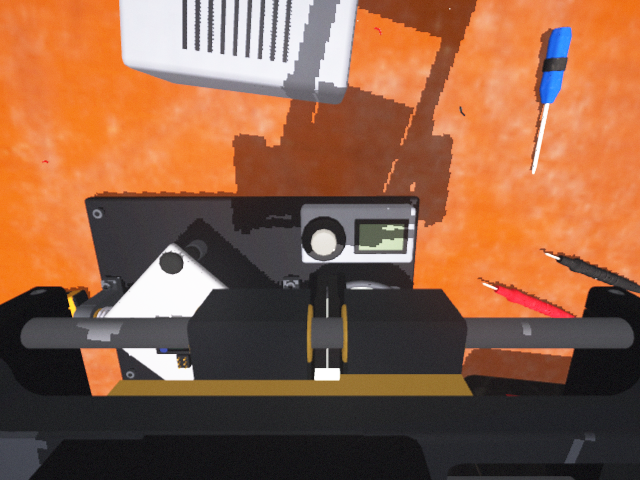

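The wrist view has the key at (323,242) and the pad at (171,263). Both are within 2–3 mm of where the fit puts them, so I'll go down to the key with a small correction.

Emit:
send_rows:
  motion:
    - [0.001,-0.008,0.07,0,0,0,1]
    - [0.001,-0.008,0.13,0,0,0,1]
    - [0.001,-0.008,0.15,0,0,0,1]
    - [0.001,-0.008,0.156,0,0,0,1]
    - [0.001,-0.008,0.162,0,0,0,1]
    - [0.001,-0.008,0.166,0,0,0,1]

```text
t: 2.65
tool_pos: [0.5519, -0.0003, 0.1252]
tool_rot: [-0.19, 3.134, -0.0]
ft_force: [0.0, 1.0, 2.7]
width: 0.007
finger_force: 1.1
```

Emit:
send_rows:
  motion:
    - [0,0,0.002,0,0,0,1]
    - [0,0,0.004,0,0,0,1]
    - [0,0,0.006,0,0,0,1]
    - [0,0,0.006,0,0,0,1]

```text
t: 3.15
tool_pos: [0.5519, -0.0005, 0.1221]
tool_rot: [-0.189, 3.134, 0.0]
ft_force: [-0.1, 2.0, 7.6]
width: 0.005
finger_force: 3.6
```

Emit:
send_rows:
  motion:
    - [0,0,0.001,0,0,0,1]
    - [0,0,0.001,0,0,0,1]
    - [0,0,-0.01,0,0,0,1]
    - [0,0,-0.04,0,0,0,1]
    - [0,0,-0.12,0,0,0,1]
    - [0,0,-0.14,0,0,0,1]
    - [0,0,-0.14,0,0,0,1]

```text
t: 4.03
tool_pos: [0.5514, -0.0008, 0.1919]
tool_rot: [-0.19, 3.135, -0.001]
ft_force: [0.1, -0.1, -0.5]
width: 0.006
finger_force: 0.0
```

```bash
python3 - <<'E'
from h import *
o,p,r=obs();print(o['t'],o['ft_force'])
def tcp(t,dz=0,dx=-.001,dy=0):
    c,s=np.cos(t),np.sin(t)
    x,z=-.056+dx,.020
    P=np.array([c*x-s*z,-.05+dy,.052+c*z+s*x])
    R=R0(t); w=W(q,P)[0]
    return w-R.apply([0,0,.07+dz]),R
for dz in (.04,.004):print(row(*tcp(0,dz)))
E
```

```text
4.025 [ 0.07923223 -0.14321932 -0.4835649 ]
(array([-0.0178, -0.217 ,  0.02  ]), array([-0.0002,  0.0003,  0.0009]))
(array([-0.0177, -0.2169,  0.092 ]), array([-0.0002,  0.0003,  0.0009]))
```

Emit:
send_rows:
  motion:
    - [-0.018,-0.12,0,0,0,0.001,1]
    - [-0.018,-0.219,0,0,0,0.001,1]
    - [-0.018,-0.219,0.02,0,0,0.001,1]
    - [-0.018,-0.219,0.06,0,0,0.001,1]
    - [-0.018,-0.219,0.085,0,0,0.001,1]
    - [-0.018,-0.219,0.092,0,0,0.001,1]
    - [-0.018,-0.219,0.092,0,0,0.001,1]

```text
t: 4.9
tool_pos: [0.5733, -0.1076, 0.1449]
tool_rot: [0.186, -3.135, -0.001]
ft_force: [-0.2, 0.1, -0.0]
width: 0.008
finger_force: 0.0
```

```bash
cat >> h.py <<'E'
def tcp(t,dz=0,dx=-.001,dy=-.001):
    c,s=np.cos(t),np.sin(t)
    x,z=-.056+dx,.020
    P=np.array([c*x-s*z,-.05+dy,.052+c*z+s*x])
    R=R0(t); w=W(q,P)[0]
    return w-R.apply([0,0,.07+dz]),R
E
python3 - <<'E'
from h import *
for n in ('scene','top'):
    im=get_image(n)['image']; c=im[215:335,150:330] if n=='scene' else im[145:245,205:345]
    cv2.imwrite(f'pics/{n}2.png',cv2.resize(c,None,fx=4.4,fy=4.4,interpolation=cv2.INTER_CUBIC))
o,p,r=obs();print(o['t'],o['ft_force'],p[2]-.07)
for t in (0,.02,.04,.06,.08,.1,.13,.16,.19,.22):print(t,*row(*tcp(t)))
E
```

```text
5.0 [-0.10016587  0.46963162  0.37170087] 0.07570732326039459
0 [ 0.0009 -0.0007  0.0074] [-0.0001  0.0003  0.0001]
0.02 [ 0.0045 -0.0007  0.0097] [-0.0001 -0.0061  0.0001]
0.04 [ 0.008  -0.0007  0.0121] [-0.0001 -0.0125  0.0001]
0.06 [ 0.0115 -0.0007  0.0146] [-0.0001 -0.0188  0.0001]
0.08 [ 0.0149 -0.0007  0.0171] [-0.0001 -0.0252  0.0001]
0.1 [ 0.0183 -0.0007  0.0197] [-0.0001 -0.0316  0.0001]
0.13 [ 0.0233 -0.0007  0.0237] [-0.0001 -0.0411  0.0001]
0.16 [ 0.0281 -0.0007  0.0279] [-0.0001 -0.0507  0.0001]
0.19 [ 0.0328 -0.0007  0.0322] [-0.0001 -0.0602  0.0001]
0.22 [ 0.0374 -0.0007  0.0366] [-0.0001 -0.0698  0.0001]
```

View pics/scene2.png

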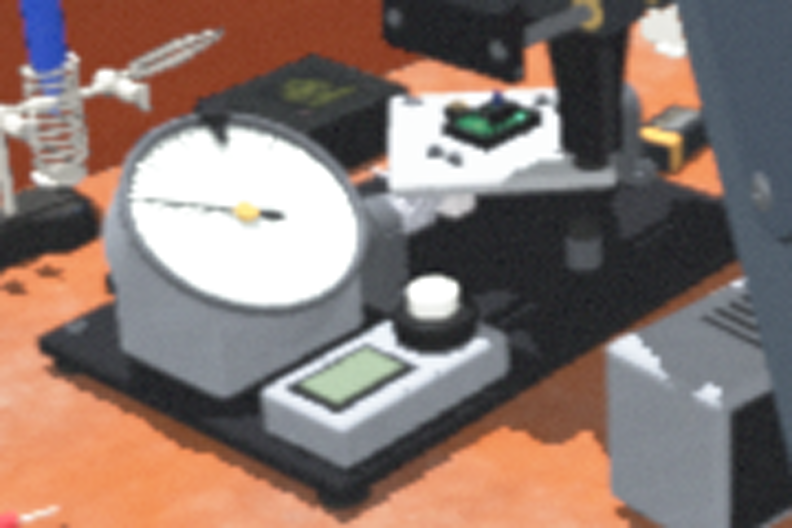

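The fingertip is over the pad, the key is up, and the scene camera can see the dial. I'll press to a tilt of about 0.16 first and read the pointer there.

Emit:
send_rows:
  motion:
    - [0.001,-0.001,0.004,0,0,0,1]
    - [0.001,-0.001,0.0074,0,0,0,1]
    - [0.0045,-0.001,0.0097,0,-0.006,0,1]
    - [0.008,-0.001,0.012,0,-0.0125,0,1]
    - [0.0115,-0.001,0.0146,0,-0.019,0,1]
    - [0.015,-0.001,0.017,0,-0.025,0,1]
    - [0.0183,-0.001,0.0197,0,-0.0316,0,1]
    - [0.0233,-0.001,0.0237,0,-0.041,0,1]
    - [0.028,-0.001,0.028,0,-0.05,0,1]
    - [0.028,-0.001,0.028,0,-0.05,0,1]

```text
t: 6.25
tool_pos: [0.5596, -0.1105, 0.1315]
tool_rot: [-0.174, 2.978, 0.014]
ft_force: [0.3, 0.4, 6.2]
width: 0.007
finger_force: 3.0
```

```bash
python3 - <<'E'
from h import *
for n in ('scene',):
    im=get_image(n)['image']; c=im[215:335,150:330]
    cv2.imwrite(f'pics/{n}3.png',cv2.resize(c,None,fx=4.4,fy=4.4,interpolation=cv2.INTER_CUBIC))
o,p,r=obs();print(o['t'],o['ft_force'],p[2]-.07)
for t in (.16,.19,.21,.22,.23,.24,.25):print(t,*row(*tcp(t)))
for a in (0,.6,.8,.96,1.1,1.2,1.3,1.4,1.5):print(a,((proj(d['scene'],W(q,dial(a)))[0]+[.2,-.88]-[149.6,214.6])*4.4).round(0))
E
```

```text
6.3 [-0.5041989   0.04673482  5.56933047] 0.06153284011132082
0.16 [-0.0008  0.0008 -0.0003] [-0.0001 -0.0006 -0.0003]
0.19 [0.0045 0.0008 0.0032] [-0.0001 -0.0102 -0.0003]
0.21 [0.008  0.0008 0.0056] [-0.0001 -0.0165 -0.0002]
0.22 [0.0097 0.0008 0.0068] [-0.0001 -0.0197 -0.0002]
0.23 [0.0115 0.0008 0.0081] [-0.0001 -0.0229 -0.0002]
0.24 [0.0132 0.0008 0.0094] [-0.0001 -0.0261 -0.0002]
0.25 [0.0149 0.0008 0.0107] [-0.0001 -0.0293 -0.0002]
0 [139. 201.]
0.6 [155. 158.]
0.8 [167. 148.]
0.96 [179. 142.]
1.1 [191. 138.]
1.2 [200. 136.]
1.3 [209. 135.]
1.4 [218. 134.]
1.5 [228. 135.]
```

View pics/scene3.png

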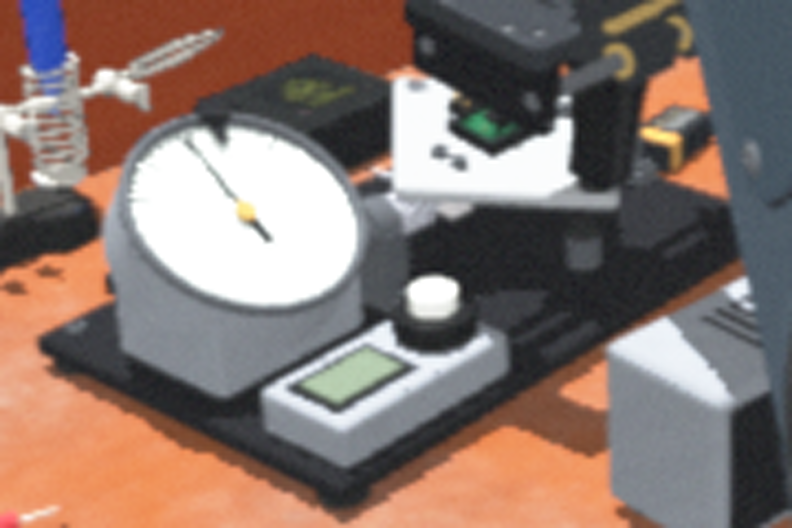

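The pointer tip is at (188,138), which is about 1.06 rad. The mark tongue is at (222,145), about 1.39 rad, so the plate needs roughly 0.05 rad more tilt. I'll go slightly short of that and look again.

Emit:
send_rows:
  motion:
    - [0.0025,0,0.0018,0,-0.005,0,1]
    - [0.005,0,0.0035,0,-0.01,0,1]
    - [0.0075,0,0.0052,0,-0.015,0,1]
    - [0.0075,0,0.0052,0,-0.015,0,1]

```text
t: 6.8
tool_pos: [0.556, -0.1109, 0.1284]
tool_rot: [-0.172, 2.932, 0.017]
ft_force: [-1.7, -0.8, 6.6]
width: 0.005
finger_force: 3.6
```

```bash
python3 - <<'E'
from h import *
c=get_image('scene')['image'][235:290,170:240]
cv2.imwrite('pics/scene4.png',cv2.resize(c,None,fx=10,fy=10,interpolation=cv2.INTER_CUBIC))
o,p,r=obs();print(o['t'],o['ft_force'],p[2]-.07)
for t in (.2,.21,.22,.23,.24):print(t,*row(*tcp(t)))
for a in (0,1.1,1.2,1.3,1.4,1.5):print(a,((proj(d['scene'],W(q,dial(a)))[0]+[.2,-.88]-[169.6,234.6])*10).round(0))
E
```

```text
6.85 [-1.65126281 -0.18987802  6.85367517] 0.05840185997303693
0.2 [-0.0018  0.0008 -0.0006] [-0.0001  0.0015 -0.0002]
0.21 [0.     0.0008 0.0005] [-0.0001 -0.0017 -0.0002]
0.22 [0.0018 0.0008 0.0017] [-0.0001 -0.0049 -0.0002]
0.23 [0.0036 0.0008 0.0029] [-0.0001 -0.0081 -0.0002]
0.24 [0.0054 0.0008 0.0041] [-0.0001 -0.0113 -0.0002]
0 [116. 256.]
1.1 [234. 113.]
1.2 [254. 108.]
1.3 [274. 106.]
1.4 [296. 105.]
1.5 [318. 106.]
```

View pics/scene4.png

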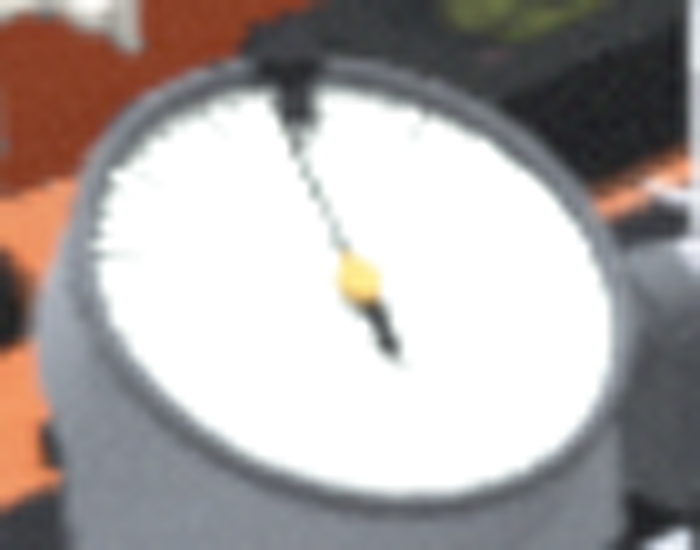

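The pointer runs from the hub at (358,280) to the left edge of the tongue, at about (275,108), while the tongue's centre is at about (297,108). That is 3–5 mm short. I'll add 0.015 rad of tilt and hold.

Emit:
send_rows:
  motion:
    - [0.0014,0,0.001,0,-0.0025,0,1]
    - [0.0027,0,0.0018,0,-0.0048,0,1]
    - [0.0027,0,0.0018,0,-0.0048,0,1]
    - [0.0027,0,0.0018,0,-0.0048,0,1]
    - [0.0027,0,0.0018,0,-0.0048,0,1]
    - [0.0027,0,0.0018,0,-0.0048,0,1]
    - [0.0027,0,0.0018,0,-0.0048,0,1]
    - [0.0027,0,0.0018,0,-0.0048,0,1]
    - [0.0027,0,0.0018,0,-0.0048,0,1]
    - [0.0027,0,0.0018,0,-0.0048,0,1]
    - [0.0027,0,0.0018,0,-0.0048,0,1]
    - [0.0027,0,0.0018,0,-0.0048,0,1]

```text
t: 8.35
tool_pos: [0.5549, -0.111, 0.1273]
tool_rot: [-0.172, 2.917, 0.018]
ft_force: [-1.9, -0.8, 6.9]
width: -0.0
finger_force: 3.8
```

```bash
python3 - <<'E'
from h import *
c=get_image('scene')['image'][235:290,170:240]
cv2.imwrite('pics/scene5.png',cv2.resize(c,None,fx=10,fy=10,interpolation=cv2.INTER_CUBIC))
o,p,r=obs();print(o['t'],o['ft_force'],p[2]-.07)
for t in (.22,.2,.18,.16,.14,.12,.1,.08,.06,.04,.02,0):print(t,*row(*tcp(t)))
print(row(*tcp(0,.01)))
E
```

```text
8.4 [-1.28850719e+00  6.00546024e-04  7.57140547e+00] 0.05730405701686514
0.22 [-0.0008  0.0008  0.    ] [-0.0001 -0.0001 -0.0001]
0.2 [-0.0045  0.0008 -0.0022] [-0.0001  0.0062 -0.0001]
0.18 [-0.0081  0.0008 -0.0044] [-0.0001  0.0126 -0.0001]
0.16 [-0.0118  0.0008 -0.0065] [-0.0001  0.019  -0.0001]
0.14 [-0.0156  0.0008 -0.0085] [-0.0001  0.0253 -0.0001]
0.12 [-0.0194  0.0008 -0.0105] [-0.0001  0.0317 -0.0001]
0.1 [-0.0232  0.0008 -0.0124] [-0.0001  0.0381 -0.0001]
0.08 [-0.0271  0.0008 -0.0141] [-0.0001  0.0444 -0.0001]
0.06 [-0.031   0.0008 -0.0159] [-0.0001  0.0508 -0.0001]
0.04 [-0.0349  0.0008 -0.0175] [-0.0001  0.0572 -0.0001]
0.02 [-0.0389  0.0008 -0.0191] [-0.0001  0.0635 -0.0001]
0 [-0.0429  0.0008 -0.0205] [-0.0001  0.0699 -0.0001]
(array([-0.0472,  0.0008, -0.0401]), array([-0.0001,  0.0699, -0.0001]))
```

View pics/scene5.png

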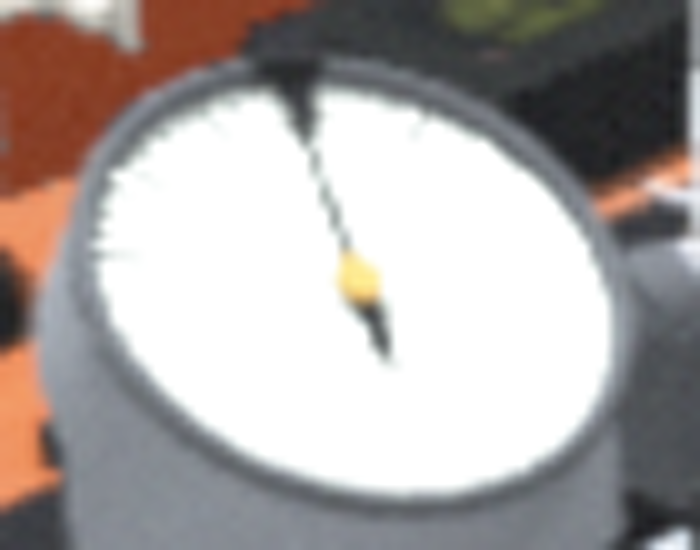

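The pointer runs straight into the tongue tip at about (305,140), and it has been held there for over 1.2 s. Now I'll ease the corner up slowly.

Emit:
send_rows:
  motion:
    - [-0.0045,0,-0.0022,0,0.006,0,1]
    - [-0.008,0,-0.0044,0,0.0125,0,1]
    - [-0.012,0,-0.0065,0,0.019,0,1]
    - [-0.0155,0,-0.0085,0,0.025,0,1]
    - [-0.0195,0,-0.0105,0,0.0315,0,1]
    - [-0.023,0,-0.0124,0,0.038,0,1]
    - [-0.027,0,-0.014,0,0.0445,0,1]
    - [-0.031,0,-0.016,0,0.051,0,1]
    - [-0.035,0,-0.0175,0,0.057,0,1]
    - [-0.039,0,-0.019,0,0.0635,0,1]
    - [-0.043,0,-0.0205,0,0.07,0,1]
    - [-0.043,0,-0.0205,0,0.07,0,1]

```text
t: 9.9
tool_pos: [0.5744, -0.1084, 0.1415]
tool_rot: [0.186, -3.136, -0.0]
ft_force: [-0.8, -0.5, 3.2]
width: 0.004
finger_force: 1.4
```

Emit:
send_rows:
  motion:
    - [0,0,-0.001,0,0,0,1]
    - [0,0,-0.002,0,0,0,1]
    - [0,0,-0.003,0,0,0,1]
    - [0,0,-0.004,0,0,0,1]
    - [0,0,-0.005,0,0,0,1]
    - [0,0,-0.006,0,0,0,1]
    - [0,0,-0.007,0,0,0,1]
    - [0,0,-0.008,0,0,0,1]
    - [0,0,-0.01,0,0,0,1]
    - [0,0,-0.01,0,0,0,1]

```text
t: 11.15
tool_pos: [0.5739, -0.1087, 0.1467]
tool_rot: [0.185, -3.136, 0.0]
ft_force: [0.3, -0.4, -0.7]
width: 0.002
finger_force: 0.0
```

Emit:
send_rows:
  motion:
    - [0,0,-0.05,0,0,0,1]
    - [0,0,-0.15,0,0,0,1]
    - [0,0,-0.25,0,0,0,1]
    - [0,0,-0.25,0,0,0,1]
    - [0,0,-0.25,0,0,0,1]

```text
t: 11.78
tool_pos: [0.5734, -0.1084, 0.2713]
tool_rot: [0.185, -3.135, -0.001]
ft_force: [-0.7, 0.1, 0.6]
width: 0.005
finger_force: 0.0
```

```bash
python3 - <<'E'
from h import *
a=get_image('scene')['image'][215:335,150:330]
cv2.imwrite('pics/scene6.png',cv2.resize(a,None,fx=4.4,fy=4.4,interpolation=cv2.INTER_CUBIC))
o,p,r=obs();print(o['t'],o['ft_force'],p)
E
```

```text
11.825 [ 0.05890923  0.2399965  -0.0230088 ] [ 0.57304512 -0.10827247  0.27045448]
```

View pics/scene6.png

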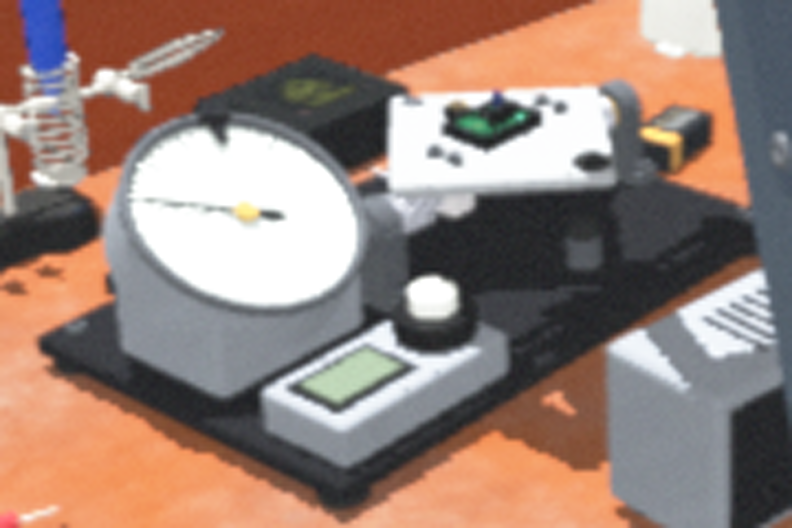

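The pointer is back at rest, with its tip at (133,202). The plate is level, the key is up at (434,284), and the board is in its nest. I'm handing it in.

```bash
python3 -c "
from cell import manip
print(manip.sign_off())"
```

```text
the job is handed in; nothing more can be done
None
```

I pressed and released the zero key, held the pointer on the mark for over a second, eased the plate back level and handed the job in at about 12 s; sign-off returned no verdict.

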